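Index and lock the rotary work table

TASK

Take the lock pin out of its wooden block and stand it in the hole of the dark bush block on the turntable, then turn the table gently (the red post is there to push on) the short way towards the yellow pointer, slowly, until the pin drops fully home into the hidden socket near the pointer and locks the table. The pointer is only a rough guide, so feel for the stop and never force the table. Let go of everything and leave the tape measure and the blue box where they are.

Things in the scene. Friction and masses are not known exactly. Their poses are not given: they have to be found in the camera images.
- turntable: Round aluminium turntable, 230 mm across, top 40 mm above the bench. Origin on the vertical spindle axis at bench height; x axis points to the bush block, -x to the red post, z up. Turns about z with a light drag (about 2 N at the post), stays where left. A pine block (44 x 140 mm, top 78 mm above the bench) is fixed across its middle, its length along the table's y.
- bush (a point): Centre of the mouth of the upright through hole in the dark bush block on the turntable (34 x 34 mm, top 60 mm above the bench, turns with the table). Hole 14 mm across with a 2.5 mm chamfer, 90 mm from the spindle axis, 33 mm deep; under it lies the flat top of the fixed grey base plate (250 mm square), 24 mm above the bench.
- post (a point): Centre of the top of the upright red push post on the turntable: 16 mm in diameter, red from 46 to 101 mm above the bench, on a 28 mm wide, 6 mm high foot; 90 mm from the spindle axis, straight across the table from the bush block.
- index_pointer: Fixed dark clip with a yellow point at the edge of the base plate, 112 to 134 mm from the spindle axis, 45 mm high. Origin on the spindle axis at bench height; x axis points to the clip: the rough index direction. The bush starts 18 to 91 degrees from it; the table can be turned 50 degrees past it.
- pointer_tip (a point): Tip of the yellow point, 113 mm from the spindle axis. The one hidden socket in the base plate (hole 15 mm across, 1.5 mm chamfer, 18 mm deep, 90 mm from the axis, covered by the turntable) lies near the pointer's direction, but up to 26 mm (along its 90 mm circle) to either side of it.
- lock_pin: Lock pin, 80 to 170 g: steel shaft 12 mm in diameter, 48 mm long with tapered tip, under a black knob 24 mm in diameter and 31 mm high with a yellow band. Origin at the tip of the shaft, z towards the knob. Starts upright in a fixed wooden block (60 x 60 x 45 mm; hole 14 mm wide, 35 mm deep), tip 10 mm, knob 58 to 89 mm above the bench.
- pin_tip (a point): Tip of the lock pin's shaft. In the bush it first rides on the base plate, 24 mm above the bench (knob 72 to 103 mm). When the bush passes slowly (20 mm/s or less) over the socket the pin drops 12 mm by its own weight: the knob rests on the bush block, tip 12 mm above the bench, and the table is locked within a few mm of play.
- tape_measure: Loose green tape measure, 40 x 84 x 65 mm, a bystander; origin under its centre.
- spark_plug_box: Loose blue cardboard box, 30 x 90 x 30 mm, a bystander; origin under its centre.

How it is judged (in metres and radians):
On the way, in this order (a step that is already met when the one before it is completed fails the run):
1. the lock pin stands released in the hole of the bush block, its tip riding on the base plate (z of pin_tip in the frame of bush below -0.03 m and height (world z) of pin_tip above 0.021 m and horizontal distance between pin_tip and bush below 0.007 m and contact force between the fingers and lock_pin below 0.1 N), for 0.2 s.
2. the table has been turned and the pin has dropped home into the socket (height (world z) of pin_tip below 0.015 m and horizontal distance between pin_tip and bush below 0.007 m), for 0.2 s.
At the end, for the whole second after the job is handed in: The lock pin is upright (within 7 degrees) through the bush block and fully home in the socket (within 3 mm of fully down, tip less than 15 mm above the bench), with pin and turntable at rest (all of step 2 and angle between lock_pin's own z axis and vertical below 0.12 rad and linear speed of lock_pin below 0.02 m/s and angular speed of turntable below 0.05 rad/s); the robot touches nothing.
It fails at once if the arm pushes the turntable with more than 25 N (contact force between the arm and turntable above 25 N).
It fails at once if the fingers push the turntable with more than 25 N (contact force between the fingers and turntable above 25 N).
It fails at once if the lock pin is forced against the turntable with more than 35 N (contact force between lock_pin and turntable above 35 N).
It fails at once if the tape measure is moved by more than 20 mm (distance of tape_measure from where it was at the start of the episode above 0.02 m).
It fails at once if the blue box is moved by more than 20 mm (distance of spark_plug_box from where it was at the start of the episode above 0.02 m).
It also fails if it takes over 67 s, if anything falls off the work surface, if the arm or the gripper's body presses on something with over 40 N, if the wrist force passes 120 N, or if a joint passes its speed limit or range.

ROBOT

A 6-joint arm with a two-finger parallel gripper is mounted at the origin on a cart in front of the work surface, level with it; the furniture and walls round the work are solid. World frame = base frame: x ahead of the robot, y to its left, z up, the work surface at z = 0. Lengths are in mm, angles in rad, forces in N, time in s.
With the tool pointing down it reaches from about 275 to 750 mm from the base axis. Payload 10.2 kg.
Tool frame: the origin (TCP) lies between the finger pads; the fingertips stand 11 mm ahead of it and the grasp point (between the pads) lies 8 mm behind it; z points along the fingers, y is the line along which they close (so a half turn about z gives the same grasp; the last joint's range is limited). The gripper opens to 85 mm and grips with 20 to 120 N. Pads are 22 mm wide; open, the fingers measure 114 mm over their backs; the gripper's body (76 mm by 85 mm) begins 54 mm behind the grasp point. The pads swing forward as they close: fully open they stand 13 mm farther back than shut.
Start: joints at [-1.489, 0.313, 1.498, -0, 1.331, -0.223], TCP at [157.541, -500.811, 242.294] pointing down, gripper open.
Joint ranges: [-2.94, 2.94], [-0.97, 2.17], [0.19, 2.56], [-1.23, 4.37], [0.02, 3.11], [-2.88, 2.88]. Speed limits (rad/s): [2.39, 2.39, 3.01, 3.14, 3.14, 3.14].

INTERFACE

Orientations are given as a unit quaternion [w, x, y, z].
In Python, from rig import sense, eyes, finish_job gives the robot as it stands.
- The arm moves only by the shell command python3 -m jog 'ROWS' [FORCE]. ROWS is JSON, a list of rows, each a list of 7 numbers: the shift along the tool's x, y, z in m, then the turn, a rotation vector about the tool's x, y, z in rad, then the finger opening in m, from 0 to 0.0854. In form: [[dx, dy, dz, rx, ry, rz, gripper], ...]. A call has 1 to 5 rows; each row shifts and turns the commanded pose from where the row before left it, along the tool's axes as they then stand; what a row does not reach is not made up. A row lasts 1/10 s, in which the tool goes at most 50 mm and 8.59 degrees, less where a joint would pass 70% of its speed; a pose out of reach is approached as far as the arm can. A call is refused whole if a number of a shift passes 0.05 or a number of a turn 0.15, either way. A call with a gripper value outside its range is refused whole. The fingers move at their own pace and stop on an object; FORCE is the grip in N (left out, the last holds). Time passes only in rows, so rows that do not move let the fingers close. It gives the time, the measured TCP pose, the force, the opening and the grip force at its end, in the units of the state.
- sense(): the state, without advancing time (a new reading comes with each control period).
- eyes.capture(name): name is "scene" or "top" or "wrist"; returns the picture (480x640x3 uint8, red, green, blue); there is no depth.
- eyes.calibration(name): a dict with "fx", "fy", "cx", "cy" (pixels), "cam_to_world" (4x4, takes a point from camera to world coordinates); the wrist camera has in their place "mount" (4x4, takes a point from camera to tool coordinates, whose origin is the TCP and whose axes are the flange's). Camera axes: x right, y down, z forward; pixel columns grow to the right and rows downward; lengths in mm; the calibration is good to about 2 mm. A picture is of the moment at which its call begins: read the wrist's pose just before it. calibration takes no time and is no camera call.
- finish_job(): hands the job in; it is judged then, once.
The state is a dict: "time_s": time; "joints": joint angles; "dq": joint speeds; "tau": joint torques, N m; "eef_pos": TCP position; "ee_rot": TCP orientation; "force": force on the tool from outside, world axes, zero at the start; "wrist_torque": the same for the moment, N m; "grip_width": opening from 0.0 (shut) to 1.0 (fully open); "grip_force": force on a finger pad.
Only numpy, scipy, OpenCV 4.12 (cv2) and the standard library are available. Lean on these libraries where they do the work, as an engineer would, in place of code of your own. Each camera call takes 0.05 s, during which the arm holds its last target. There are 200 camera calls.

## Working session

There is one attempt and no reset: what is moved stays moved. The work goes in short steps, Python scripts to look and compute and a shell command to move; the robot and the scene stay as the last step left them, time stands still between calls to the robot, and variables do not carry over. Pictures are saved under pics/ and viewed, at most 10 in all, crops included, and the job is handed in when it is done.

```bash
mkdir -p pics; ls; python3 - <<'E'
from rig import sense, eyes
import cv2, numpy as np
s=sense();print(s)
a=[]
for n in("scene","top"):
    im=eyes.capture(n);cv2.imwrite(f"pics/{n}0.png",im[:,:,::-1]);c=eyes.calibration(n);print(n,c)
print(eyes.calibration("wrist"))
E
```

```text
pics
{'time_s': 0.0, 'joints': array([-1.48938153e+00,  3.13462172e-01,  1.49843529e+00,  2.42189525e-05,
        1.33101025e+00, -2.23409084e-01]), 'dq': array([-0.00131379, -0.00190861, -0.00019492, -0.00114733, -0.0011088 ,
       -0.00037365]), 'tau': array([-1.95575580e-03, -4.12264824e+01, -2.59744388e+01, -2.78787584e-04,
        4.16622934e-03,  2.35068353e-05]), 'eef_pos': array([ 157.5349105 , -500.55223349,  241.72951789]), 'ee_rot': array([-6.55039104e-04,  9.88407991e-01,  1.51819668e-01,  5.83750230e-05]), 'force': array([-0.31896853,  0.30440135,  0.27083074]), 'wrist_torque': array([-0.00551008,  0.01255408,  0.005754  ]), 'grip_force': 0.0, 'grip_width': 1.000973209244406}
scene {'fx': 513.1946286050526, 'fy': 513.1946286050526, 'cx': 329.9889902384122, 'cy': 240.8498397267121, 'cam_to_world': array([[-4.38636848e-01, -4.69243312e-01,  7.66425750e-01,
        -2.72981535e+02],
       [-8.98608894e-01,  2.19543507e-01, -3.79871958e-01,
         4.12439846e+02],
       [ 9.98857920e-03, -8.55342833e-01, -5.17966086e-01,
         6.67507264e+02],
       [ 0.00000000e+00
[... 283 characters left out ...]
99913285e-01,  1.01099741e-02,  8.43870099e-03,
        -1.04902136e+01],
       [-9.59620679e-03, -1.20533377e-01, -9.92662892e-01,
         1.23022654e+03],
       [ 0.00000000e+00,  0.00000000e+00,  0.00000000e+00,
         1.00000000e+00]])}
{'fx': 368.90084827225036, 'fy': 368.90084827225036, 'cx': 320.5585971433689, 'cy': 242.87863177200265, 'mount': array([[-1.36897429e-05, -9.61429039e-01, -2.75053090e-01,
         6.93826712e+01],
       [ 9.99999965e-01,  5.97764989e-05, -2.58715888e-04,
        -9.98255353e-01],
       [ 2.65178678e-04, -2.75053084e-01,  9.61429005e-01,
        -1.32143237e+02],
       [ 0.00000000e+00,  0.00000000e+00,  0.00000000e+00,
         1.00000000e+00]])}
```

View pics/top0.png

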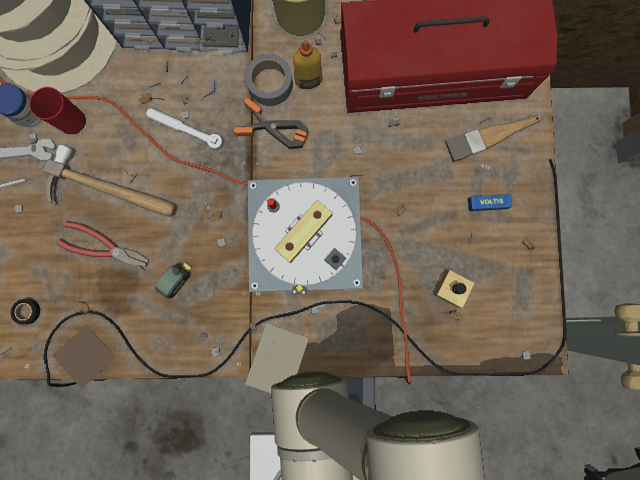

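View pics/scene0.png

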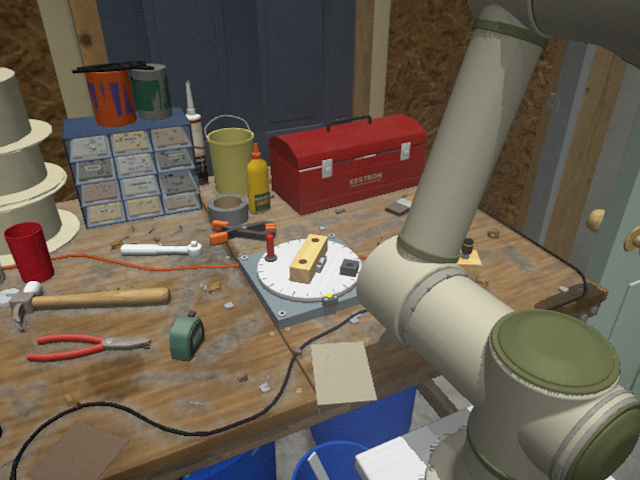

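The top view shows the pin knob near (459,288), bush block (335,259), red post (272,204), yellow pointer (299,289), blue box (490,202) and tape measure (173,280). The scene view agrees with this.

```bash
cat > h.py <<'E'
import cv2, numpy as np
from rig import sense, eyes
from scipy.spatial.transform import Rotation as R
def tool():
    s=sense();T=np.eye(4);q=s['ee_rot'];T[:3,:3]=R.from_quat(np.r_[q[1:],q[0]]).as_matrix();T[:3,3]=s['eef_pos'];return T
def cam(n,T=None):
    c=eyes.calibration(n);return c,(c['cam_to_world'] if n!='wrist' else T@c['mount'])
def ray(n,u,v,z,T=None):
    c,M=cam(n,T);d=M[:3,:3]@np.array([(u-c['cx'])/c['fx'],(v-c['cy'])/c['fy'],1]);o=M[:3,3]
    return o+d*(z-o[2])/d[2]
def proj(n,p,T=None):
    c,M=cam(n,T);q=M[:3,:3].T@(np.array(p)-M[:3,3]);return c['fx']*q[0]/q[2]+c['cx'],c['fy']*q[1]/q[2]+c['cy']
def blobs(im,lo,hi,box,amin=15):
    u0,v0,u1,v1=box;h=cv2.cvtColor(np.ascontiguousarray(im[v0:v1,u0:u1]),cv2.COLOR_RGB2HSV)
    n,l,st,ce=cv2.connectedComponentsWithStats(cv2.inRange(h,lo,hi))
    return sorted([(int(st[i,4]),ce[i,0]+u0,ce[i,1]+v0,st[i,2],st[i,3]) for i in range(1,n) if st[i,4]>=amin],reverse=True)
E
python3 - <<'E'
from h import *
np.set_printoptions(precision=1,suppress=True)
im=cv2.imread('pics/top0.png')[:,:,::-1]
for nm,lo,hi,box,z in [("knob",(0,0,0),(179,255,70),(440,270,478,310),89),("wood",(12,60,120),(35,255,255),(430,262,482,314),45),
 ("bush",(0,0,0),(179,255,110),(318,242,352,274),60),("post",(0,150,90),(8,255,255),(255,190,290,220),75),
 ("yel",(22,150,120),(35,255,255),(285,278,315,300),45),("disc",(0,0,185),(179,40,255),(245,175,365,295),40),("box",(100,120,50),(125,255,255),(460,185,520,220),30)]:
    for b in blobs(im,lo,hi,box)[:2]: print(nm,b,ray("top",b[1],b[2],z))
h=cv2.cvtColor(np.ascontiguousarray(im),cv2.COLOR_RGB2HSV)
m=cv2.inRange(h,(0,0,185),(179,40,255))[175:295,245:365]
c=max(cv2.findContours(m,cv2.RETR_EXTERNAL,cv2.CHAIN_APPROX_NONE)[0],key=cv2.contourArea)
e=cv2.fitEllipse(cv2.convexHull(c));print(e,ray("top",e[0][0]+245,e[0][1]+175,40))
E
```

```text
knob (118, np.float64(458.64406779661016), np.float64(288.228813559322), np.int32(14), np.int32(11)) [ 457. -284.   89.]
knob (42, np.float64(443.4047619047619), np.float64(277.0238095238095), np.int32(9), np.int32(17)) [ 480.5 -253.3   89. ]
wood (1151, np.float64(462.2024326672459), np.float64(293.9165942658558), np.int32(45), np.int32(44)) [ 445.6 -301.8   45. ]
wood (32, np.float64(433.4375), np.float64(310.40625), np.int32(7), np.int32(6)) [ 411.  -238.8   45. ]
bush (239, np.float64(334.8117154811715), np.float64(258.8242677824268), np.int32(21), np.int32(22)) [522.8 -28.4  60. ]
post (35, np.float64(270.45714285714286), np.float64(201.8), np.int32(6), np.int32(7)) [645.7 108.5  75. ]
yel (22, np.float64(298.8636363636364), np.float64(287.54545454545456), np.int32(7), np.int32(6)) [462.5  49.8  45. ]
disc (5961, np.float64(303.06576077839287), np.float64(233.2751216238886), np.int32(103), np.int32(102)) [581.2  40.3  40. ]
disc (34, np.float64(313.02941176470586), np.float64(239.61764705882354), np.int32(9), np.int32(10)) [566.9  18.5  40. ]
box (447, np.float64(489.90156599552574), np.float64(202.53467561521254), np.int32(43), np.int32(16)) [ 647.  -374.9   30. ]
((58.79851150512695, 58.22141647338867), (101.76238250732422, 102.60926055908203), 69.15276336669922) [581.3  38.7  40. ]
```

```bash
python3 -m jog '[[0.044,-0.0145,0.004,0,0,0,0.0854],[0.044,-0.0145,0.004,0,0,0,0.0854],[0.044,-0.0145,0.004,0,0,0,0.0854],[0.044,-0.0145,0.004,0,0,0,0.0854],[0.044,-0.0145,0.004,0,0,0,0.0854]]'
python3 -m jog '[[0.044,-0.0145,0.004,0,0,0,0.06],[0.044,-0.0145,0.004,0,0,0,0.06],[0.044,-0.0145,0.004,0,0,0,0.06],[0,0,0,0,0,0,0.06],[0,0,0,0,0,0,0.06]]'
python3 - <<'E'
from h import *
T=tool();im=eyes.capture("wrist");cv2.imwrite("pics/w1.png",im[:,:,::-1]);np.save("T1.npy",T);print(T.round(3),proj("wrist",(457,-284,89),T))
E
```

```text
time_s: 0.6
eef_pos: [346.9, -364.2, 222.0]
ee_rot: [-0.0, 0.988, 0.152, -0.0]
force: [0.3, -0.6, 0.0]
grip_width: 1.0
grip_force: 0.0
time_s: 1.1
eef_pos: [458.7, -283.9, 209.8]
ee_rot: [-0.0, 0.988, 0.153, -0.0]
force: [0.2, -0.1, 0.6]
grip_width: 0.702
grip_force: 0.0
[[ 9.53000e-01  3.02000e-01 -1.00000e-03  4.58733e+02]
 [ 3.02000e-01 -9.53000e-01  1.00000e-03 -2.83907e+02]
 [-1.00000e-03 -1.00000e-03 -1.00000e+00  2.09801e+02]
 [ 0.00000e+00  0.00000e+00  0.00000e+00  1.00000e+00]] (np.float64(321.57989899219154), np.float64(241.00326020862008))
```

View pics/w1.png

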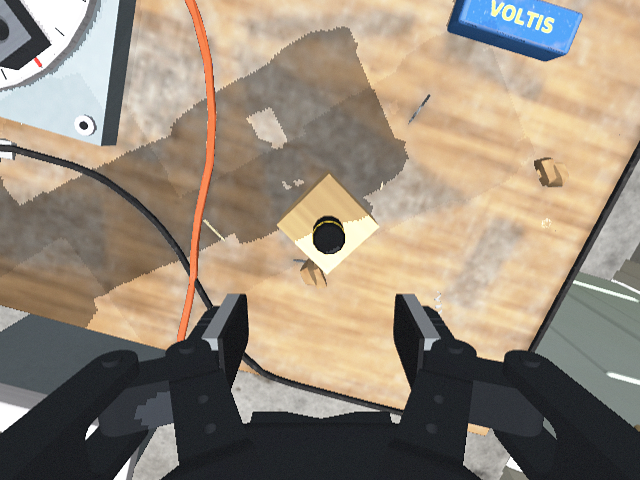

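The wrist view shows the knob top near (329,237) and the wooden block round (328,223). The fingers will straddle the knob at this yaw.

```bash
python3 - <<'E'
from h import *
T=np.load("T1.npy");im=cv2.imread("pics/w1.png")[:,:,::-1]
b=blobs(im,(0,0,0),(179,255,75),(305,205,355,262));print(b)
h=cv2.cvtColor(np.ascontiguousarray(im[205:262,305:355]),cv2.COLOR_RGB2HSV)
m=cv2.inRange(h,(0,0,0),(179,255,75));n,l,st,ce=cv2.connectedComponentsWithStats(m);k=1+np.argmax(st[1:,4])
p=cv2.findNonZero((l==k).astype(np.uint8));c,r=cv2.minEnclosingCircle(p);print(c,r, 369*12/252)
y=blobs(im,(22,120,80),(35,255,255),(305,205,355,235),5);print(y)
for u,v in((c[0]+305,c[1]+205),(b[0][1],b[0][2])):
  g=ray("wrist",u,v,89,T);print(g, T[:3,:3].T@(g-T[:3,3]))
E
```

```text
[(882, np.float64(328.2641723356009), np.float64(235.52267573696145), np.int32(32), np.int32(38))]
(23.5, 29.608108520507812) 18.93450355529785 17.571428571428573
[(75, np.float64(327.64), np.float64(224.78666666666666), np.int32(33), np.int32(14))]
[ 462.96872217 -287.24966291   89.        ] [  3.11583869   4.56145559 120.79512916]
[ 462.28029701 -287.29644713   89.        ] [  2.44541683   4.39820081 120.79574078]
```

```bash
python3 -m jog '[[0.0015,0.004,0.03,0,0,0,0.06],[0,0,0.03,0,0,0,0.06],[0,0,0.03,0,0,0,0.06],[0,0,0,0,0,0,0.06]]'
python3 - <<'E'
from h import *
T=tool();im=eyes.capture("wrist");cv2.imwrite("pics/w2.png",im[:,:,::-1]);np.save("T2.npy",T);print(T.round(3)[:3,3],proj("wrist",T[:3,3]*[1,1,0]+[0,0,89],T))
E
```

```text
time_s: 1.55
eef_pos: [458.8, -287.7, 117.2]
ee_rot: [-0.003, 0.989, 0.151, -0.002]
force: [0.7, 0.1, 0.7]
grip_width: 0.702
grip_force: 0.0
[ 458.802 -287.672  117.221] (np.float64(323.1387535255317), np.float64(290.8008167469303))
```

View pics/w2.png

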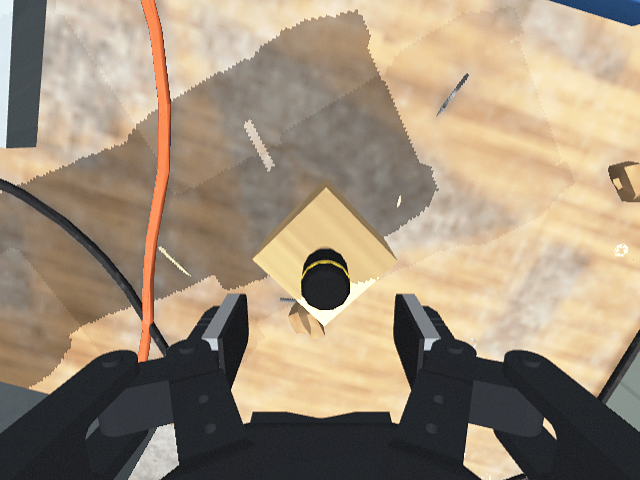

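The wrist view shows the knob top near (326,286), between the open fingers, about 2 mm ahead of the TCP in tool x.

```bash
python3 -m jog '[[0.001,0.001,0.02,0,0,0,0.06],[0,0,0.02,0,0,0,0.06],[0,0,0.006,0,0,0,0.06],[0,0,0,0,0,0,0.06],[0,0,0,0,0,0,0.06]]'
```

```text
time_s: 2.1
eef_pos: [462.8, -289.3, 75.9]
ee_rot: [0.001, 0.988, 0.152, 0.001]
force: [0.1, -0.2, 0.4]
grip_width: 0.7
grip_force: 0.0
```

```bash
python3 -m jog '[[-0.001,-0.001,0.007,0,0,0,0.06],[0,0,0,0,0,0,0.015],[0,0,0,0,0,0,0.015],[0,0,0,0,0,0,0.015],[0,0,0,0,0,0,0.015]]' 40
python3 -m jog '[[0,0,0,0,0,0,0.015],[0,0,0,0,0,0,0.015]]'; python3 -c "
from h import *
s=sense();print(s['force'],s['wrist_torque'])"
```

```text
time_s: 2.6
eef_pos: [461.3, -288.1, 67.6]
ee_rot: [0.0, 0.988, 0.152, 0.0]
force: [0.1, 0.0, 2.9]
grip_width: 0.266
grip_force: 39.2
time_s: 2.8
eef_pos: [461.3, -288.1, 67.6]
ee_rot: [0.0, 0.988, 0.152, 0.0]
force: [0.7, -0.6, 4.0]
grip_width: 0.267
grip_force: 39.4
[ 0.7457607  -0.56162757  4.01670422] [-0.12100712  0.03116334  0.0556302 ]
```

```bash
python3 -m jog '[[0,0,-0.02,0,0,0,0.015],[0,0,-0.03,0,0,0,0.015],[0,0,-0.04,0,0,0,0.015],[0,0,0,0,0,0,0.015]]'
python3 -m jog '[[0.0156,-0.045,0,0,0,0,0.015],[0.0156,-0.046,0,0,0,0,0.015],[0.0156,-0.046,0,0,0,0,0.015],[0.0156,-0.046,0,0,0,0,0.015],[0.0156,-0.046,0,0,0,0,0.015]]'
python3 -m jog '[[0,0,0,0,0,0,0.015],[0,0,0,0,0,0,0.015],[0,0,0,0,0,0,0.015]]'
python3 - <<'E'
from h import *
T=tool();im=eyes.capture("wrist");cv2.imwrite("pics/w3.png",im[:,:,::-1]);np.save("T3.npy",T);print(sense()['force'],T.round(3),proj("wrist",(523,-28,60),T))
E
```

```text
time_s: 3.2
eef_pos: [462.6, -289.1, 161.8]
ee_rot: [0.003, 0.988, 0.152, 0.002]
force: [0.3, 0.0, -1.8]
grip_width: 0.269
grip_force: 40.1
time_s: 3.7
eef_pos: [466.1, -44.0, 156.5]
ee_rot: [-0.0, 0.988, 0.152, -0.001]
force: [1.0, 0.1, -1.9]
grip_width: 0.264
grip_force: 40.1
time_s: 4.0
eef_pos: [466.7, -46.7, 156.9]
ee_rot: [-0.0, 0.988, 0.151, -0.0]
force: [1.0, 0.0, -0.7]
grip_width: 0.268
grip_force: 40.1
[-0.00895186 -1.21691964 -0.69582079] [[ 9.54000e-01  2.99000e-01 -1.00000e-03  4.66715e+02]
 [ 2.99000e-01 -9.54000e-01  0.00000e+00 -4.67000e+01]
 [-1.00000e-03 -0.00000e+00 -1.00000e+00  1.56868e+02]
 [ 0.00000e+00  0.00000e+00  0.00000e+00  1.00000e+00]] (np.float64(320.71243148083596), np.float64(154.58934132084494))
```

View pics/w3.png

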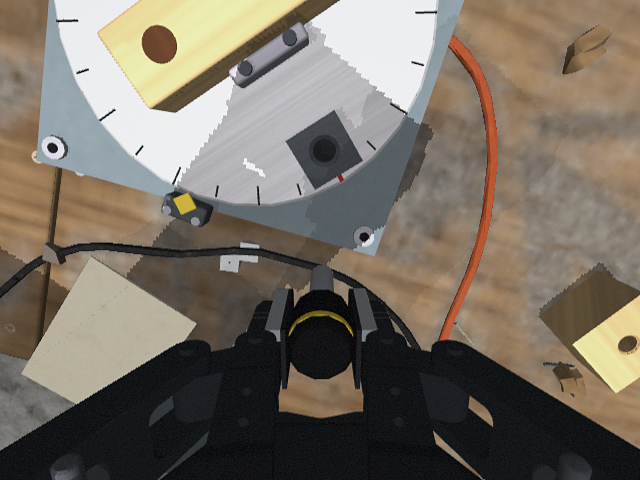

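The wrist view shows the bush hole at about (325,150), with the held pin pointing up the picture and its tip near (321,266).

```bash
python3 - <<'E'
from h import *
np.set_printoptions(precision=1,suppress=True)
T=np.load("T3.npy");im=cv2.imread("pics/w3.png")[:,:,::-1]
for th in(35,45,55):print(blobs(im,(0,0,0),(179,255,th),(300,125,350,175),40)[:2])
print(proj("wrist",T[:3,3]+[0,0,-57.6],T))
g=im[255:300:3,300:346:2].sum(2)//3;print(g)
h=ray("wrist",324.5,149.5,60,T);print(h,T[:3,:3].T@(h-T[:3,3]))
E
python3 -c "
import cv2;i=cv2.imread('pics/w3.png')
a=cv2.resize(i[250:310,280:360],(640,480),interpolation=cv2.INTER_CUBIC);cv2.imwrite('pics/c3.png',a)"
```

```text
[(319, np.float64(323.5297805642633), np.float64(150.89968652037618), np.int32(23), np.int32(22))]
[(426, np.float64(323.8568075117371), np.float64(150.13145539906102), np.int32(23), np.int32(24))]
[(556, np.float64(323.7140287769784), np.float64(148.44424460431654), np.int32(30), np.int32(28))]
(np.float64(322.50636184019044), np.float64(269.3914150805171))
[[ 70  73  72  76  76  80  79  74  75  74  71  73  78  72  75  75  76  70
  126 126 123 125 123]
 [ 78  75  74  72  76  78  78  73  73  69  64  70  72  76  77  76 117 125
  122 125 124 125 125]
 [ 27  25  15  27  49  57  76  74  70  69  64  67  71  70 106 105 125 121
  125 122 127 125 123]
 [ 39  33  35  37  36  29  23  16  17  17  43  69  73  67 115 116 119 123
  122 126 122 125 120]
 [ 70  42  30  36  37  36  37  59  69  70  73  73  73  70  74 125 126 127
  126 123 121 120 123]
 [ 81  80  79  78  76  67  56  69  69  68  73  72  74  70  70  69   8  17
   85 130 123 123 123]
 [ 83  81  82  81  72  69  67  68  72  73  72  74  72  71  71  69  74  29
   31  27  15  79  92]
 [ 78  79  78  78  74  69  63  67  73  71  73  73  75  74  70  69  61  42
   32  33  34  33  26]
 [ 79  77  75  75  71  64  62  72  72  72  76  77  77  71  72  68  59 130
  106  30  33  32  32]
 [ 79  77  75  71  68  72  70  70  74  73  75  73  73  74  72  68  62 122
  118 126 134 116  47]
 [ 83  77  76 114 128  62  71  69  75  77  74  76  77  75  74  74  61 124
  122 127 135 136 135]
 [ 79  78 136 134 131  59  74  75  76  79  79  78  77  79  79  70  64 126
  125 129 133 132 134]
 [127 131 132 130 131  32  16   9  12   5  10   8  10   1   4  16  43 139
  128 124 127 129 131]
 [117 130 103   3   6  18  12   2  16  10  14   0  11  16  10  15  16  11
   21  85 130 130 126]
 [ 42  12   3  11  17   6  15   8  14   8  10  16   2  17   3  16  11   9
   12   7   5  97 131]]
[526.5 -29.3  60. ] [62.3  1.3 96.8]
```

View pics/c3.png

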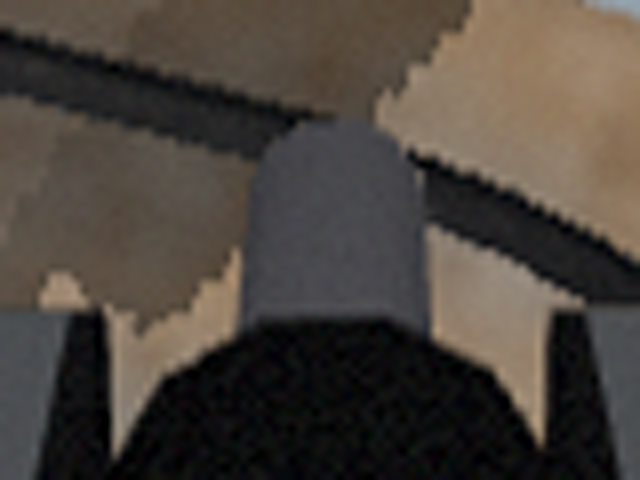

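```bash
python3 -m jog '[[0.02,0.001,0,0,0,0,0.015],[0.02,0,0,0,0,0,0.015],[0.0225,0,0,0,0,0,0.015],[0,0,0,0,0,0,0.015],[0,0,0.012,0,0,0,0.015]]'
python3 -m jog '[[0,0,0.01,0,0,0,0.015],[0,0,0.008,0,0,0,0.015],[0,0,0,0,0,0,0.015],[0,0,0,0,0,0,0.015]]'
python3 - <<'E'
from h import *
T=tool();im=eyes.capture("wrist");cv2.imwrite("pics/w4.png",cv2.resize(im[180:330,220:420,::-1],(800,600),interpolation=cv2.INTER_CUBIC));np.save("T4.npy",T);print(T.round(3),proj("wrist",T[:3,3]*[1,1,0]+[0,0,60],T))
E
```

```text
time_s: 4.55
eef_pos: [527.2, -29.3, 145.5]
ee_rot: [0.0, 0.988, 0.151, 0.001]
force: [0.6, 0.1, -1.4]
grip_width: 0.262
grip_force: 40.1
time_s: 4.95
eef_pos: [526.6, -28.4, 127.2]
ee_rot: [-0.0, 0.988, 0.152, -0.0]
force: [-0.0, -0.9, -0.7]
grip_width: 0.267
grip_force: 40.1
[[ 9.54000e-01  3.00000e-01 -0.00000e+00  5.26582e+02]
 [ 3.00000e-01 -9.54000e-01  0.00000e+00 -2.83590e+01]
 [-0.00000e+00 -0.00000e+00 -1.00000e+00  1.27245e+02]
 [ 0.00000e+00  0.00000e+00  0.00000e+00  1.00000e+00]] (np.float64(322.4162160981817), np.float64(263.6188113043745))
```

View pics/w4.png

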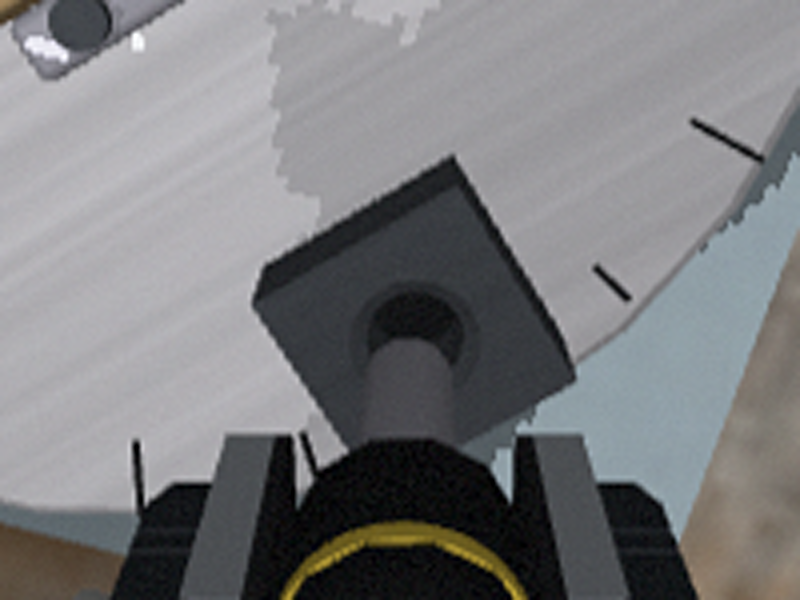

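The crop shows the hole mouth centred at (415,340), which is (323.8,265) in the full frame. The pin tip enters it about 1 mm to the left, so I correct y by +0.8 mm and lower slowly.

```bash
python3 -m jog '[[-0.0005,0.0008,0.002,0,0,0,0.015],[0,0,0.005,0,0,0,0.015],[0,0,0.005,0,0,0,0.015],[0,0,0.004,0,0,0,0.015],[0,0,0,0,0,0,0.015]]'
```

```text
time_s: 5.5
eef_pos: [526.4, -29.1, 110.6]
ee_rot: [-0.0, 0.988, 0.152, -0.0]
force: [0.5, -0.0, -1.4]
grip_width: 0.266
grip_force: 40.1
```

Tip is at about 53 mm and already inside the mouth, with no contact force.

```bash
python3 -m jog '[[0,0,0.005,0,0,0,0.015],[0,0,0.005,0,0,0,0.015],[0,0,0.005,0,0,0,0.015],[0,0,0.004,0,0,0,0.015],[0,0,0,0,0,0,0.015]]'
python3 -m jog '[[0,0,0.002,0,0,0,0.015],[0,0,0.002,0,0,0,0.015],[0,0,0.001,0,0,0,0.015],[0,0,0,0,0,0,0.015]]'
```

```text
time_s: 6.0
eef_pos: [526.4, -29.1, 91.7]
ee_rot: [-0.0, 0.988, 0.152, -0.0]
force: [1.2, -0.0, -2.1]
grip_width: 0.269
grip_force: 40.1
time_s: 6.4
eef_pos: [526.5, -29.1, 87.2]
ee_rot: [-0.0, 0.988, 0.152, 0.0]
force: [0.2, 0.6, -1.7]
grip_width: 0.269
grip_force: 40.2
```

```bash
python3 -m jog '[[0,0,0.002,0,0,0,0.015],[0,0,0.002,0,0,0,0.015],[0,0,0,0,0,0,0.015]]'
python3 -m jog '[[0,0,0,0,0,0,0.05],[0,0,0,0,0,0,0.05],[0,0,0,0,0,0,0.05],[0,0,0,0,0,0,0.05],[0,0,0,0,0,0,0.05]]'
```

```text
time_s: 6.7
eef_pos: [526.5, -29.2, 83.1]
ee_rot: [-0.0, 0.988, 0.152, -0.0]
force: [1.0, 0.3, -1.8]
grip_width: 0.268
grip_force: 40.1
time_s: 7.2
eef_pos: [526.5, -29.1, 83.3]
ee_rot: [-0.0, 0.988, 0.152, 0.0]
force: [0.3, -0.0, -0.0]
grip_width: 0.583
grip_force: 0.0
```

```bash
python3 -m jog '[[0,0,-0.02,0,0,0,0.05],[0,0,-0.03,0,0,0,0.05],[0,0,-0.04,0,0,0,0.05],[0,0,-0.01,0,0,0,0.05]]'
python3 -m jog '[[0.037,-0.0245,0,0,0,0,0.05],[0.037,-0.0245,0,0,0,0,0.05],[0.037,-0.0245,0,0,0,0,0.05],[0.037,-0.0245,0,0,0,0,0.05]]'
python3 -m jog '[[0,0,0,0,0,-0.145,0.045],[0,0,0,0,0,-0.145,0.045],[0,0,0,0,0,-0.145,0.045],[0,0,0,0,0,-0.145,0.045],[0,0,0,0,0,0,0.045]]'
python3 - <<'E'
from h import *
t=eyes.capture("top");cv2.imwrite("pics/top5.png",t[:,:,::-1])
T=tool();im=eyes.capture("wrist");cv2.imwrite("pics/w5.png",im[:,:,::-1]);np.save("T5.npy",T);print(T.round(3),proj("wrist",(638,108.7,101),T))
E
```

```text
time_s: 7.6
eef_pos: [527.9, -29.5, 187.3]
ee_rot: [0.001, 0.988, 0.152, 0.003]
force: [-0.4, -0.2, -0.2]
grip_width: 0.587
grip_force: 0.0
time_s: 8.0
eef_pos: [639.0, 110.3, 182.7]
ee_rot: [-0.0, 0.988, 0.152, -0.0]
force: [-0.2, -1.2, -0.0]
grip_width: 0.588
grip_force: 0.0
time_s: 8.5
eef_pos: [638.1, 108.8, 182.6]
ee_rot: [-0.0, 0.903, 0.429, -0.0]
force: [-0.0, 0.1, 0.3]
grip_width: 0.526
grip_force: 0.0
[[ 6.36000e-01  7.72000e-01 -1.00000e-03  6.38124e+02]
 [ 7.72000e-01 -6.36000e-01  0.00000e+00  1.08752e+02]
 [-1.00000e-03 -1.00000e-03 -1.00000e+00  1.82710e+02]
 [ 0.00000e+00  0.00000e+00  0.00000e+00  1.00000e+00]] (np.float64(322.3386402582089), np.float64(256.94471290363526))
```

View pics/w5.png

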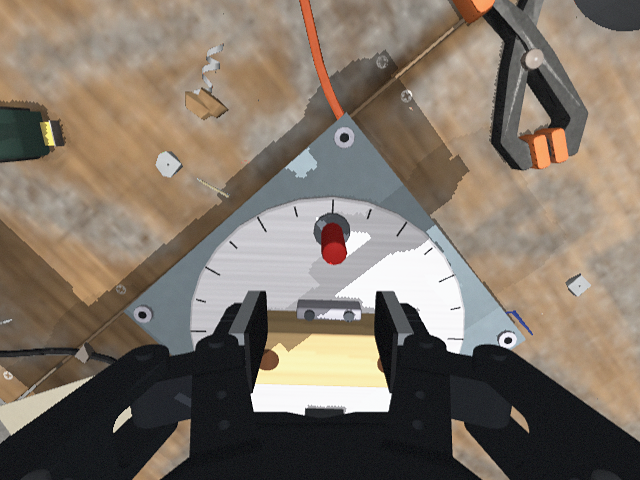

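The wrist view shows the red post top at about (335,252), roughly 7.5 mm in +y and 3 mm in +x from the TCP. The post therefore lies near (645.8,106.3), and with the bush at 180 mm from it the spindle axis is near (586,38.6).

```bash
python3 - <<'E'
from h import *
im=cv2.imread("pics/top5.png")[:,:,::-1]
T=np.load("T5.npy");w=cv2.imread("pics/w5.png")[:,:,::-1]
b=blobs(w,(0,150,60),(8,255,255),(310,225,360,275));print(b)
g=ray("wrist",b[0][1],252,101,T);print(g,T[:3,:3].T@(g-T[:3,3]))
print(blobs(im,(0,0,0),(179,255,60),(318,238,356,276)))
E
python3 -m jog '[[0.003,0.0075,0.02,0,0,0,0.04],[0,0,0.02,0,0,0,0.04],[0,0,0.02,0,0,0,0.04],[0,0,0,0,0,0,0.04]]'
```

```text
[(772, np.float64(333.0453367875648), np.float64(244.72279792746113), np.int32(26), np.int32(40))]
[645.02351036 107.00756963 101.        ] [ 3.08231258  6.48935279 81.70444172]
[(113, np.float64(335.1061946902655), np.float64(257.2300884955752), np.int32(11), np.int32(13))]
time_s: 9.0
eef_pos: [644.6, 106.2, 120.3]
ee_rot: [-0.001, 0.904, 0.427, -0.002]
force: [0.5, -0.2, -0.7]
grip_width: 0.467
grip_force: 0.0
```

```bash
python3 -m jog '[[0,0,0.02,0,0,0,0.04],[0,0,0.02,0,0,0,0.04],[0,0,0.01,0,0,0,0.04],[0,0,0,0,0,0,0.04]]'
python3 -m jog '[[0,0.003,0,0,0,0.03,0.04],[0,0.003,0,0,0,0.03,0.04],[0,0.003,0,0,0,0.03,0.04],[0,0.003,0,0,0,0.03,0.04],[0,0,0,0,0,0,0.04]]'
python3 -m jog '[[0,0.002,0,0,0,0.025,0.04],[0,0.002,0,0,0,0.025,0.04],[0,0.002,0,0,0,0.025,0.04],[0,0.002,0,0,0,0.025,0.04]]'
```

```text
time_s: 9.4
eef_pos: [645.6, 106.3, 72.7]
ee_rot: [-0.0, 0.904, 0.428, -0.001]
force: [-0.2, -0.1, -0.3]
grip_width: 0.467
grip_force: 0.0
time_s: 9.9
eef_pos: [655.3, 98.0, 73.6]
ee_rot: [0.0, 0.928, 0.372, 0.0]
force: [-1.0, 0.2, 0.0]
grip_width: 0.466
grip_force: 0.0
time_s: 10.3
eef_pos: [660.0, 92.3, 73.1]
ee_rot: [-0.0, 0.946, 0.325, -0.0]
force: [-3.9, 0.8, 1.2]
grip_width: 0.471
grip_force: 1.6
```

```bash
cat > chk.py <<'E'
from h import *
import sys
s=sense();p=s['eef_pos']-[586,38.6,0];a=np.arctan2(p[1],p[0]);f=s['force']
ft=-f@[np.sin(a),-np.cos(a),0]
print("ang %.1f r %.1f ftan %.1f frad %.1f grip %.1f yaw %.1f t %.2f"%(np.degrees(a),np.hypot(*p[:2]),ft,f@[np.cos(a),np.sin(a),0],s['grip_force'],np.degrees(np.arctan2(*tool()[[1,0],0])),s['time_s']))
sys.exit(abs(ft)>7)
E
python3 -m jog '[[0,0.0025,0,0,0,0.027,0.04],[0,0.0025,0,0,0,0.027,0.04],[0,0.0025,0,0,0,0.027,0.04],[0,0.0025,0,0,0,0.027,0.04]]' >/dev/null; python3 chk.py &&
python3 -m jog '[[0,0.0025,0,0,0,0.027,0.04],[0,0.0025,0,0,0,0.027,0.04],[0,0.0025,0,0,0,0.027,0.04],[0,0.0025,0,0,0,0.027,0.04]]' >/dev/null; python3 chk.py &&
python3 -m jog '[[0,0.0025,0,0,0,0.027,0.04],[0,0.0025,0,0,0,0.027,0.04],[0,0.0025,0,0,0,0.027,0.04],[0,0.0025,0,0,0,0.027,0.04]]' >/dev/null; python3 chk.py
```

```text
ang 29.6 r 92.1 ftan 2.7 frad -2.5 grip 1.5 yaw 31.8 t 10.70
ang 29.6 r 92.1 ftan 2.7 frad -2.5 grip 1.5 yaw 31.8 t 10.70
ang 29.6 r 92.1 ftan 2.7 frad -2.5 grip 1.5 yaw 31.8 t 10.70False
False
False
```

```bash
sed -i 's/sys.exit(abs(ft)>7)/sys.exit(int(abs(ft)>7))/' chk.py
python3 -m jog '[[0,0.0025,0,0,0,0.027,0.04],[0,0.0025,0,0,0,0.027,0.04],[0,0.0025,0,0,0,0.027,0.04],[0,0.0025,0,0,0,0.027,0.04]]' >/dev/null; python3 chk.py &&
python3 -m jog '[[0,0.0025,0,0,0,0.027,0.04],[0,0.0025,0,0,0,0.027,0.04],[0,0.0025,0,0,0,0.027,0.04],[0,0.0025,0,0,0,0.027,0.04]]' >/dev/null && python3 chk.py
```

```text
ang 23.4 r 92.7 ftan 2.0 frad -2.6 grip 1.5 yaw 25.6 t 11.10
ang 17.2 r 93.2 ftan 4.2 frad -2.2 grip 1.5 yaw 19.4 t 11.50
```

```bash

python3 -m jog '[[0,0.0015,0,0,0,0.017,0.04],[0,0.0015,0,0,0,0.017,0.04],[0,0.0015,0,0,0,0.017,0.04],[0,0.0015,0,0,0,0.017,0.04]]' >/dev/null; python3 chk.py &&
python3 -m jog '[[0,0.0015,0,0,0,0.017,0.04],[0,0.0015,0,0,0,0.017,0.04],[0,0.0015,0,0,0,0.017,0.04]]' >/dev/null && python3 chk.py &&
python3 -m jog '[[0,0.0015,0,0,0,0.017,0.04],[0,0.0015,0,0,0,0.017,0.04],[0,0.0015,0,0,0,0.017,0.04]]' >/dev/null && python3 chk.py &&
python3 -m jog '[[0,0.0015,0,0,0,0.017,0.04],[0,0.0015,0,0,0,0.017,0.04],[0,0.0015,0,0,0,0.017,0.04]]' >/dev/null && python3 chk.py &&
python3 -m jog '[[0,0.0015,0,0,0,0.017,0.04],[0,0.0015,0,0,0,0.017,0.04],[0,0.0015,0,0,0,0.017,0.04]]' >/dev/null && python3 chk.py
```

```text
ang 13.6 r 93.5 ftan 2.8 frad -2.0 grip 1.5 yaw 15.6 t 11.90
ang 10.8 r 93.7 ftan 2.5 frad -2.0 grip 1.5 yaw 12.6 t 12.20
ang 8.1 r 93.9 ftan 2.5 frad -2.3 grip 1.5 yaw 9.7 t 12.50
ang 5.3 r 94.0 ftan 2.3 frad -2.0 grip 1.4 yaw 6.8 t 12.80
ang 2.6 r 94.2 ftan 3.0 frad -2.9 grip 1.4 yaw 3.9 t 13.10
```

```bash

python3 -m jog '[[-0.0003,0.0015,0,0,0,0.017,0.04],[-0.0003,0.0015,0,0,0,0.017,0.04],[-0.0003,0.0015,0,0,0,0.017,0.04]]' >/dev/null; python3 chk.py &&
python3 -m jog '[[-0.0003,0.0015,0,0,0,0.017,0.04],[-0.0003,0.0015,0,0,0,0.017,0.04],[0,0.0015,0,0,0,0.017,0.04]]' >/dev/null && python3 chk.py &&
python3 -m jog '[[0,0.0015,0,0,0,0.017,0.04],[0,0.0015,0,0,0,0.017,0.04]]' >/dev/null && python3 chk.py &&
python3 -m jog '[[0,0.0015,0,0,0,0.017,0.04],[0,0.0015,0,0,0,0.017,0.04]]' >/dev/null && python3 chk.py &&
python3 -m jog '[[0,0.0015,0,0,0,0.017,0.04],[0,0.0015,0,0,0,0.017,0.04]]' >/dev/null && python3 chk.py &&
python3 -m jog '[[0,0.0015,0,0,0,0.017,0.04],[0,0.0015,0,0,0,0.017,0.04]]' >/dev/null && python3 chk.py &&
python3 -m jog '[[0,0.0015,0,0,0,0.017,0.04],[0,0.0015,0,0,0,0.017,0.04]]' >/dev/null && python3 chk.py
```

```text
ang -0.1 r 93.9 ftan 3.6 frad 3.9 grip 2.1 yaw 0.9 t 13.40
ang -2.8 r 93.4 ftan 4.1 frad 2.4 grip 2.3 yaw -2.0 t 13.70
ang -4.8 r 93.4 ftan 3.5 frad 2.2 grip 1.6 yaw -3.9 t 13.90
ang -6.8 r 93.2 ftan 2.0 frad 1.4 grip 1.2 yaw -5.9 t 14.10
ang -8.5 r 93.2 ftan 3.4 frad 0.8 grip 1.5 yaw -7.8 t 14.30
ang -9.7 r 92.9 ftan 12.0 frad -0.7 grip 5.9 yaw -9.8 t 14.50
```

The force jumped to 12 N, which suggests the stop. I back off and check the knob height.

```bash
python3 -m jog '[[0,-0.003,0,0,0,0,0.04],[0,-0.003,0,0,0,0,0.04],[0,-0.003,0,0,0,0,0.04],[0,0,0,0,0,0,0.04]]'
python3 - <<'E'
from h import *
im=eyes.capture("scene");cv2.imwrite("pics/s6.png",cv2.resize(im[190:340,220:420,::-1],(800,600),interpolation=cv2.INTER_CUBIC))
c=np.array([586,38.6,0])
for a in(174,178):
  b=c+90*np.array([np.cos(np.radians(a)),np.sin(np.radians(a)),0])
  for z in(60,91,103):
    u,v=proj("scene",b+[0,0,z]);print(a,z,round(u,1),round(v,1),"crop",round((u-220)*4),round((v-190)*4))
E
```

```text
time_s: 14.9
eef_pos: [679.1, 31.1, 73.1]
ee_rot: [0.0, 0.996, -0.084, -0.0]
force: [-0.0, 0.2, 0.9]
grip_width: 0.472
grip_force: 0.0
174 60 322.1 279.5 crop 408 358
174 91 322.1 266.9 crop 408 307
174 103 322.1 261.9 crop 408 287
178 60 324.9 278.9 crop 420 355
178 91 325.0 266.2 crop 420 305
178 103 325.0 261.2 crop 420 285
```

View pics/s6.png

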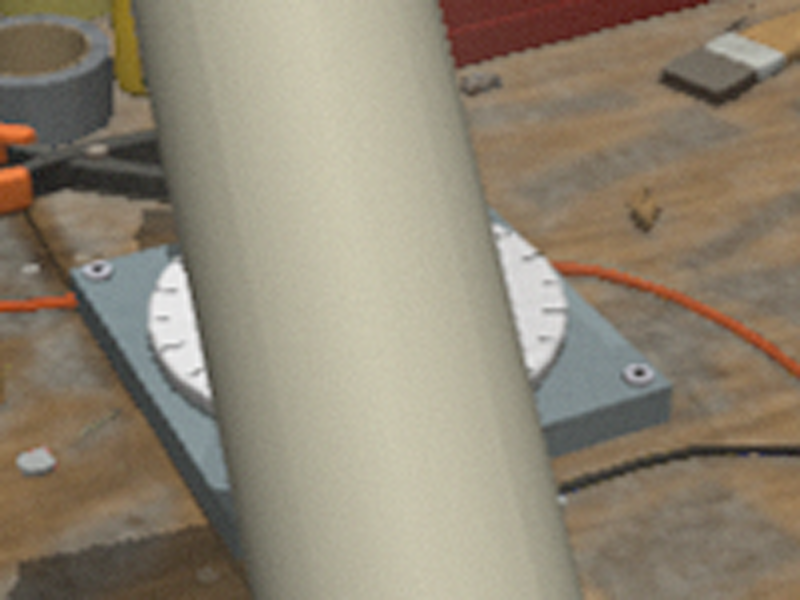

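The arm covers the pin in this view, so I lift clear and move aside.

```bash
python3 -m jog '[[0,0,-0.03,0,0,0,0.04],[0,0,-0.04,0,0,0,0.04],[0,0,-0.04,0,0,0,0.04]]' >/dev/null
python3 -m jog '[[-0.02,0.048,0,0,0,0,0.04],[-0.02,0.048,0,0,0,0,0.04],[-0.02,0.048,0,0,0,0,0.04],[-0.02,0.048,0,0,0,0,0.04],[-0.02,0.048,0,0,0,0,0.04]]'
python3 - <<'E'
from h import *
t=eyes.capture("top");im=eyes.capture("scene")
cv2.imwrite("pics/s7.png",np.hstack([cv2.resize(im[225:325,265:365,::-1],(400,400),interpolation=cv2.INTER_CUBIC),cv2.resize(t[220:300,265:345,::-1],(400,400),interpolation=cv2.INTER_CUBIC)]))
print(blobs(im,(22,110,60),(35,255,255),(290,240,360,320),3))
c=np.array([586,38.6,0])
for a in(170,174,178,182):
  b=c+90*np.array([np.cos(np.radians(a)),np.sin(np.radians(a)),0])
  print(a,[tuple(np.round([(u-265)*4,(v-225)*4])) for u,v in[proj("scene",b+[0,0,z]) for z in(60,91,103)]])
E
```

```text
time_s: 15.75
eef_pos: [544.1, -182.0, 183.5]
ee_rot: [0.0, 0.996, -0.084, 0.0]
force: [1.6, -0.8, 0.3]
grip_width: 0.466
grip_force: 0.0
[]
170 [(np.float64(216.0), np.float64(220.0)), (np.float64(216.0), np.float64(170.0)), (np.float64(216.0), np.float64(149.0))]
174 [(np.float64(228.0), np.float64(218.0)), (np.float64(228.0), np.float64(167.0)), (np.float64(228.0), np.float64(147.0))]
178 [(np.float64(240.0), np.float64(215.0)), (np.float64(240.0), np.float64(165.0)), (np.float64(240.0), np.float64(145.0))]
182 [(np.float64(251.0), np.float64(212.0)), (np.float64(251.0), np.float64(162.0)), (np.float64(252.0), np.float64(142.0))]
```

View pics/s7.png

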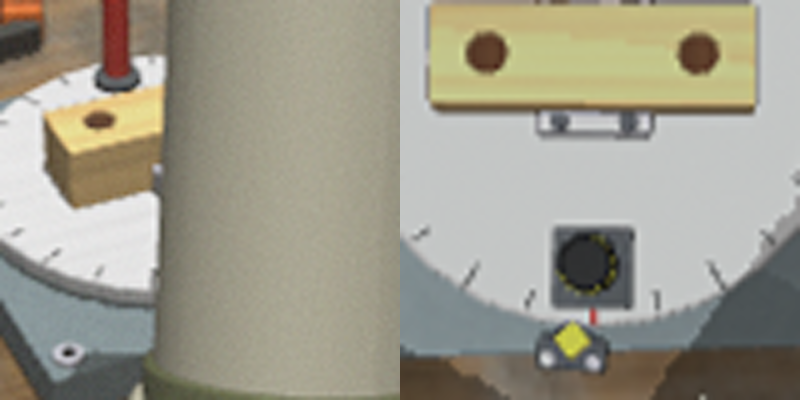

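The left half (scene view) still has the arm in front of the pin. The right half (top view) shows the knob at (587,262) in the bush block at (593,268), right beside the yellow pointer. I clear the arm fully and check the height by numbers.

```bash
python3 -m jog '[[-0.034,0.048,-0.005,0,0,0,0.04],[-0.034,0.048,-0.005,0,0,0,0.04],[-0.034,0.048,0,0,0,0,0.04],[-0.034,0.048,0,0,0,0,0.04],[-0.034,0.048,0,0,0,0,0.04]]'
python3 -m jog '[[-0.02,0.03,0,0,0,0,0.04],[0,0,0,0,0,0,0.04],[0,0,0,0,0,0,0.04]]' | head -2
python3 - <<'E'
from h import *
im=eyes.capture("scene");cv2.imwrite("pics/s8.png",im[:,:,::-1])
b=ray("top",303.7,273.6,60);print("bush",b)
for z in(60,72,91,103): print(z,np.round(proj("scene",b*[1,1,0]+[0,0,z]),1),np.round(proj("top",b*[1,1,0]+[0,0,z]),1))
print("yellow",blobs(im,(20,90,50),(38,255,255),(300,240,350,300),2))
print("dark",blobs(im,(0,0,0),(179,255,45),(300,240,350,300),10)[:3])
print(im[252:296,314:336:2].max(2))
E
```

```text
time_s: 16.35
eef_pos: [367.8, -357.8, 192.0]
ee_rot: [0.0, 0.996, -0.084, 0.0]
force: [0.7, -1.3, -0.1]
grip_width: 0.467
grip_force: 0.0
time_s: 16.65
eef_pos: [344.2, -383.2, 191.8]
bush [491.78008676  38.52857983  60.        ]
60 [327.3 279.6] [303.7 273.6]
72 [327.3 274.7] [303.5 273.3]
91 [327.4 266.9] [303.1 272.9]
103 [327.4 261.9] [302.8 272.6]
yellow [(402, np.float64(318.2363184079602), np.float64(249.11691542288557), np.int32(42), np.int32(19)), (25, np.float64(325.72), np.float64(272.32), np.int32(11), np.int32(5)), (3, np.float64(303.0), np.float64(262.0), np.int32(3), np.int32(1)), (2, np.float64(339.5), np.float64(252.5), np.int32(2), np.int32(2)), (2, np.float64(330.5), np.float64(259.0), np.int32(2), np.int32(1)), (2, np.float64(326.5), np.float64(254.5), np.int32(2), np.int32(2)), (2, np.float64(318.5), np.float64(259.5), np.int32(2), np.int32(2))]
dark []
[[236 236 234 235 237 238 223 188 169 141 144]
 [238 236 239 240 221 186 169 140 144 149 145]
 [238 240 219 188 167 143 144 151 146 148 148]
 [212 184 164 142 145 147 148 147 149 147 143]
 [160 145 145 146 150 15
[... 1156 characters left out ...]
 112  74 110  90 143 218 214 216 219 214]
 [237 114  66 103 102 186 213 214 217 215 212]
 [239 110  65  83 112 210 211 213 211 213 215]
 [235  92  66  70 142 213 211 213 213 213 213]
 [234 156  67  64 174 208 208 210 212 213 214]
 [233 214  61  65 203 209 210 209 208 211 214]
 [231 236  71  90 207 205 204 205 207 210 212]
 [233 237 109 144 207 204 206 209 208 208 209]
 [234 238 186 166 203 204 204 207 207 209 213]
 [236 232 223 194 202 202 206 204 208 208 205]
 [232 235 220 202 205 199 203 200 204 202 204]
 [233 223 204 198 203 200 200 200 202 206 206]
 [231 199 193 194 197 201 203 205 200 204 203]
 [233 199 190 196 199 196 198 197 205 199 204]
 [238 210 197 194 195 196 197 198 200 200 201]]
```

The knob's top face is centred at about row 268 in the scene view. The prediction is 267 when home and 262 when riding, so the pin is down, and the arm is clear of everything.

```bash
python3 -c "
from rig import finish_job;print(finish_job())"
```

```text
the job is handed in; nothing more can be done
None
```

I handed the job in: by the scene-camera measurement the lock pin is fully home in the socket, the table stopped with a 12 N push at the post, and the arm is clear, though the hand-in returned no verdict.

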